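# Slide a glass casting onto a narrow finishing pedestal

### The arm

A 6-joint arm with a two-finger parallel gripper is mounted at the origin on the work surface. World frame = base frame: x ahead of the robot, y to its left, z up, the work surface at z = 0. Lengths are in mm, angles in rad, forces in N, time in s.
With the tool pointing down it reaches from about 350 to 875 mm from the base axis. Payload 4.2 kg.
Tool frame: the origin (TCP) lies at the very end of the fingers, on their centre line; the grasp point (between the pads) lies 19 mm behind it; z points along the fingers, y is the line along which they close (so a half turn about z gives the same grasp; the last joint's range is limited). The gripper opens to 85 mm and grips with 20 to 120 N. Pads are 22 mm wide; open, the fingers measure 114 mm over their backs; the gripper's body (76 mm by 85 mm) begins 54 mm behind the grasp point. The pads swing forward as they close: fully open they stand 13 mm farther back than shut.
Start: joints at [1.508, 0.385, 0.008, 0, -1.194, -0.259], TCP at [197.639, 592.906, 231.312] pointing down, gripper open.
Joint ranges: [-3.14, 3.14], [-1.21, 2.06], [-1.07, 1.41], [-3.16, 2.05], [-2.99, -0.16], [-3.1, 3.1]. Speed limits (rad/s): [2.79, 2.79, 3.14, 3.14, 3.14, 3.14].

### API

Orientations are given as a unit quaternion [x, y, z, w].
In Python, from bench import read_state, get_image, get_calibration, job_done gives the robot as it stands.
- The arm moves only by the shell command python3 -m creep 'ROWS'. ROWS is a JSON object of lists of equal length, an entry for each row: "translation": the shift along the world's x, y, z in cm, a list of three; "delta_rot": the turn, a rotation vector about the world's x, y, z in degrees, a list of three; "hand": the finger opening in cm, from 0 to 8.54. A call has 1 to 8 rows; each row is the pose to reach, as a shift and turn from the pose commanded when the call began; what a row does not reach only later rows make up. A row lasts 1/8 s, in which the tool goes at most 62.5 mm and 10.7 degrees, less where a joint would pass 70% of its speed; a pose out of reach is approached as far as the arm can. A call with a gripper value outside its range is refused whole. The fingers move at their own pace and stop on an object; the grip force is fixed at half the most. Time passes only in rows, so rows that repeat a pose let the fingers close. It gives the time, the measured TCP pose, the force, the opening and the grip force at its end, in the units of the state.
- read_state(): the state, without advancing time (a new reading comes with each control period).
- get_image(name): name is "side" or "top"; returns (picture, depth): 420x560x3 uint8, red, green, blue; 420x560 float32, mm along the optical axis (not along the pixel's ray), 0 where there is no reading.
- get_calibration(name): a dict with "intrinsics" (3x3 intrinsics, pixels), "xyz" and "attitude" of the camera in the world. Camera axes: x right, y down, z forward; pixel columns grow to the right and rows downward; lengths in mm; the calibration is good to about 2 mm. A picture is of the moment at which its call begins. get_calibration takes no time and is no camera call.
- job_done(): hands the job in; it is judged then, once.
The state is a dict: "clock": time; "joints": joint angles; "joint_vel": joint speeds; "joint_efforts": joint torques, N m; "position": TCP position; "ee_rot": TCP orientation; "contact_force": force on the tool from outside, world axes, zero at the start; "wrist_torque": the same for the moment, N m; "gripper_width": finger opening in mm; "grasp_force": force on a finger pad.
Only numpy, scipy, OpenCV 4.12 (cv2) and the standard library are available. Lean on these libraries where they do the work, as an engineer would, in place of code of your own. Each camera call takes 0.05 s, during which the arm holds its last target. There are 200 camera calls.

### The job

Slide the amber glass dome off the ware board and across the gap onto the narrow metal pedestal next to it, until it sits flat there up against both locating pins, clear of the board. It is too wide to grip: push it, without lifting it or tipping it over, and let go. Leave the knobbly blue mould and the other loose things where they are.

Things in the scene. Friction and masses are not known exactly. Their poses are not given: they have to be found in the camera images.
- dome: Smooth amber glass casting, loose, 0.35 to 0.65 kg: a round flat-bottomed dome, 110 mm across, 46 mm high, its side upright for the lower 22 mm. It starts on the ware board. Origin: centre of its flat underside, z up; being round, its yaw means nothing.
- board: Fixed grey laminated ware board raised on two bricks: 260 mm along its x, 320 mm along its y, top face 60 mm above the bench. Origin: at bench height below its centre. Its +x points to the side where the pedestal stands; that edge is at x = +130 mm.
- pedestal: Fixed T-shaped metal pedestal, 58 mm high (2 mm below the board). Top: bar 50 mm wide (y), x = -36 to +56 mm, and crossbar 104 mm long (y), 24 mm wide, at x = +46. On it stand two steel pins, 10 mm thick, 24 mm high, at x = +46, y = +-38.6. Origin: at bench height below the seat. +x points from the board to the pins, give or take 0.2 rad; gap from board to bar 30 to 45 mm.
- seat (a point): Point on the pedestal's top face (58 mm above the bench) over which the dome's centre lies when the dome touches both pins; axes as the pedestal's.
- mould: Knobbly blue silicone disc mould, loose, 100 mm across, about 47 mm high, on the ware board beside the dome (which of them is on which side varies). Leave it. Origin: centre of its underside.
- roller: Grey-white texture roller on a wooden core, 160 mm long, 48 mm thick, lying on the bench beyond the pedestal's pins. Leave it. Origin: under its middle at bench height; its x runs along it.
- ring_mould: Thick blue silicone ring mould, 140 mm across, 80 mm high, on the bench to the right. Leave it. Origin: centre of its underside.
- jar: Closed jar, 72 mm across, 95 mm high, on the bench to the right. Leave it. Origin: centre of its underside.
- brush: Brush lying on the bench to the left. Leave it. Its x runs along it.
- cup: White cup, 80 mm across, 90 mm high, on the bench to the left. Leave it. Origin: centre of its underside.
Not all that is in view belongs to the job. Of the things that look like the dome, the middle-sized one is meant.

How it is judged (in metres and radians):
At the end, for the whole second after the job is handed in: The dome rests still and flat (within 0.06 rad) on the pedestal's top (within 4 mm in height), its centre within 8 mm of the seat point, not touching the board (horizontal distance between dome and seat below 0.008 m and z of dome in the frame of seat between -0.004 and 0.004 m and angle between dome's own z axis and vertical below 0.06 rad and contact force between dome and board below 0.05 N and linear speed of dome below 0.01 m/s).
It fails at once if the dome is tipped by more than 0.3 rad (angle between dome's own z axis and vertical above 0.3 rad).
It fails at once if the dome is lifted more than 25 mm above the board's top (height (world z) of dome above 0.085 m).
It fails at once if the dome falls off board or pedestal (height (world z) of dome below 0.035 m).
It fails at once if another loose thing is moved by more than 20 mm (distance of any of mould, roller, ring_mould, jar, brush, cup from where it was at the start of the episode above 0.02 m).
It also fails if it takes over 37 s, if anything falls off the work surface, if the arm or the gripper's body presses on something with over 40 N, if the wrist force passes 120 N, or if a joint passes its speed limit or range.

## Working session

There is one attempt and no reset: what is moved stays moved. The work goes in short steps, Python scripts to look and compute and a shell command to move; the robot and the scene stay as the last step left them, time stands still between calls to the robot, and variables do not carry over. Pictures are saved under pics/ and viewed, at most 10 in all, crops included, and the job is handed in when it is done.

```bash
mkdir -p pics; cat > h.py <<'E'
import numpy as np,cv2
from bench import *
from scipy.spatial.transform import Rotation as R
def rot(c):
    a=np.array(c["attitude"],float)
    return R.from_quat(a).as_matrix() if a.size==4 else a.reshape(3,3)
def cloud(name,d):
    c=get_calibration(name);K=np.array(c["intrinsics"])
    v,u=np.mgrid[:d.shape[0],:d.shape[1]]
    p=np.stack([(u-K[0,2])/K[0,0]*d,(v-K[1,2])/K[1,1]*d,d],-1)
    return p@rot(c).T+np.array(c["xyz"])
def shot(name,tag):
    im,d=get_image(name);np.savez(f"{tag}.npz",im=im,d=d,P=cloud(name,d))
    cv2.imwrite(f"pics/{tag}.png",im[...,::-1]);return im,d
E
python3 - <<'E'
from h import *
for n in("top","side"):
    shot(n,n+"0");print(n,get_calibration(n))
print(read_state())
E
```

```text
top {'intrinsics': array([[391.95158137,   0.        , 279.43041392],
       [  0.        , 391.95158137, 208.40689971],
       [  0.        ,   0.        ,   1.        ]]), 'xyz': array([2.59231512e+02, 5.95514395e-01, 1.20870525e+03]), 'attitude': array([-0.70206667,  0.70501252, -0.06961887,  0.0722008 ])}
side {'intrinsics': array([[414.37419835,   0.        , 275.57479506],
       [  0.        , 414.37419835, 209.1362637 ],
       [  0.        ,   0.        ,   1.        ]]), 'xyz': array([ 392.93297365, -941.58486123,  726.10450138]), 'attitude': array([ 0.88350767, -0.04351866,  0.01194954, -0.46623763])}
{'clock': 0.1, 'joints': array([ 1.50757251e+00,  3.85503578e-01,  6.75361230e-03, -4.29081473e-04,
       -1.19401012e+00, -2.58579088e-01]), 'joint_vel': array([ 0.00037873, -0.00056729,  0.00529287,  0.00297669,  0.00025757,
       -0.00081786]), 'joint_efforts': array([-4.83455460e-04, -3.93318021e+01,  1.88931048e+01,  4.19795930e+00,
       -2.58349988e-03,  6.78159225e-06]), 'position': array([197.50579122, 592.41790581, 230.31394216]), 'ee_rot': array([ 9.87070088e-01, -1.60286110e-01, -1.02707536e-04,  9.96648545e-04]), 'contact_force': array([-0.33959123,  0.19877473,  0.42733639]), 'wrist_torque': array([-0.03397867,  0.02230813, -0.01133459]), 'grasp_force': 0.0, 'gripper_width': 85.51658198862766}
```

View pics/top0.png

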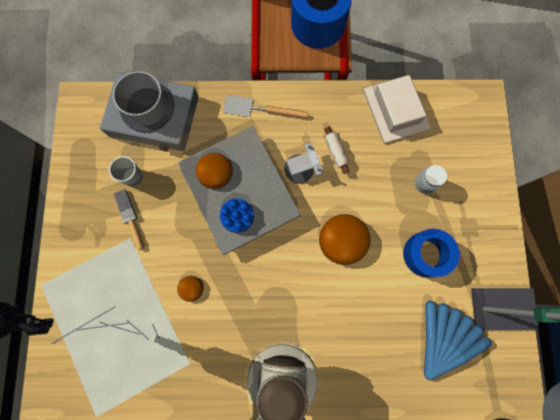

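View pics/side0.png

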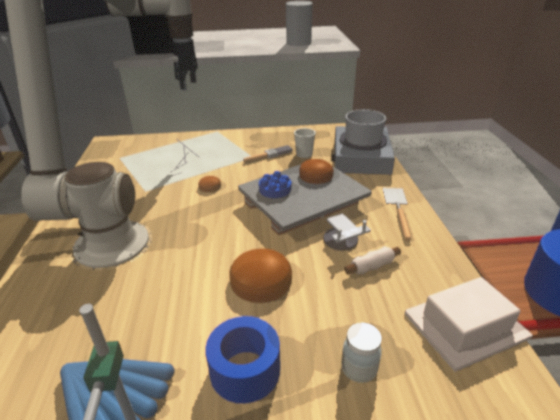

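The top picture shows three amber domes: (213,170) on the board, a large one at (345,239) on the bench, and a small one at (190,288) on the bench. I choose the middle-sized one on the board at (213,170). The blue mould is at (237,215), the pedestal at (303,165) and the roller at (337,150).

```bash
cat > m.py <<'E'
from h import *
def segs(tag):
    z=np.load(tag+".npz");im=z["im"];P=z["P"];hsv=cv2.cvtColor(im,cv2.COLOR_RGB2HSV)
    return im,hsv,P
def circ(p,z0,r):
    # fit circle centre from outline points of known radius
    from scipy.optimize import least_squares
    return least_squares(lambda c:np.hypot(*(p-c).T)-r,p.mean(0),loss="soft_l1").x
if __name__=="__main__":
    im,hsv,P=segs("top0")
    H,S,V=cv2.split(hsv)
    amber=((H<14)&(S>190)&(V>60)).astype(np.uint8)
    n,l,st,c=cv2.connectedComponentsWithStats(amber)
    for i in range(1,n):
        if st[i,4]>150:
            q=P[l==i];print(st[i],c[i].round(),"mean",q.mean(0).round(1),"min",np.percentile(q,2,axis=0).round(1),"max",np.percentile(q,98,axis=0).round(1))
    reg=np.zeros(H.shape,bool);reg[120:260,175:305]=1
    b=reg&(abs(P[...,2]-60)<6)&(S<70)
    n,l,st,c=cv2.connectedComponentsWithStats(b.astype(np.uint8))
    i=1+np.argmax(st[1:,4]);q=P[l==i];print("board z",q[:,2].mean(),st[i])
    r=cv2.minAreaRect(q[:,:2].astype(np.float32));print(r,cv2.boxPoints(r).round(1))
    for nm,(u0,u1,v0,v1) in dict(ped=(284,326,138,188)).items():
        q=P[v0:v1,u0:u1].reshape(-1,3)
        for lo,hi in((50,66),(70,90)):
            s=q[(q[:,2]>lo)&(q[:,2]<hi)];print(nm,lo,len(s),s.mean(0).round(1),s.min(0).round(1),s.max(0).round(1))
    mb=(H>100)&(H<125)&(S>150)&reg
    q=P[mb];print("mould",q.mean(0),np.percentile(q,[1,99],axis=0).round(1))
    z=np.load("top0.npz")
    a=cv2.resize(im[125:265,175:365],None,fx=4,fy=4,interpolation=cv2.INTER_CUBIC);cv2.imwrite("pics/top0c.png",a[...,::-1])
E
python3 m.py
```

```text
[251   0  10  76 629] [256.  36.] mean [1242.8   97.3 -181.5] min [1086.4   80.5 -193.6] max [1404.6  113.7 -175.4]
[338  29  12  47 348] [344.  54.] mean [1155.8 -249.2 -176.5] min [1083.1 -269.5 -195.3] max [1263.6 -230.9 -175. ]
board z 59.737068630921144 [ 178  127  122  128 6650]
((557.5723876953125, 129.74383544921875), (321.2583923339844, 259.6020812988281), 27.08774185180664) [[355.5 172.2]
 [473.7 -59. ]
 [759.7  87.3]
 [641.5 318.5]]
ped 50 609 [638.7 -74.   57.5] [ 558.6 -129.    50.5] [701.7  -9.7  65. ]
ped 70 25 [ 651.6 -101.1   79.3] [ 610.1 -118.2   71.1] [691.7 -83.6  84.4]
mould [465.97161047 128.58076266 101.3407445 ] [[421.8  84.   82.4]
 [514.1 175.3 109.9]]
```

View pics/top0c.png

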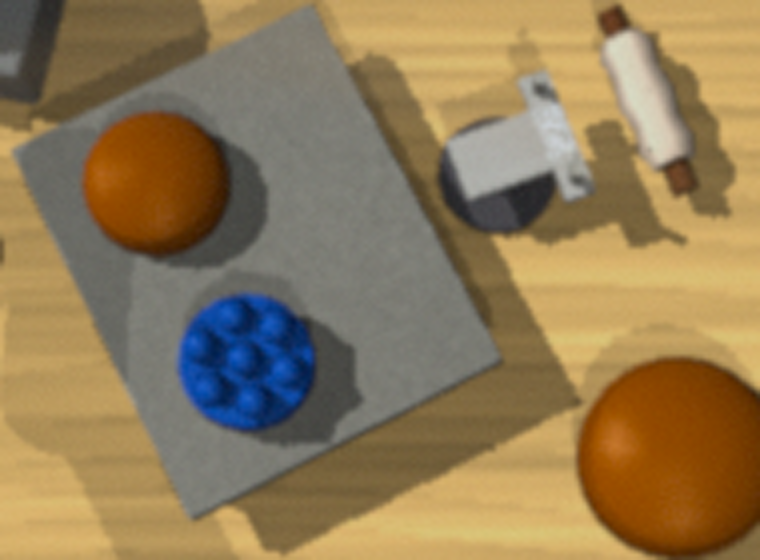

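The crop confirms it: the middle dome is at crop (157,183), clear of the mould at (247,360). The pedestal bar runs from crop (457,175) to the crossbar, with pins at about (545,90) and (577,182). Next I fit poses from silhouettes.

```bash
cat > fit.py <<'E'
from h import *
from scipy.optimize import minimize
S=8
def proj(name,X):
    c=get_calibration(name);K=np.array(c["intrinsics"]);p=(np.asarray(X,float)-c["xyz"])@rot(c)@K.T
    return p[:,:2]/p[:,2:]
def draw(name,sets,shape=(420,560),o=None):
    m=np.zeros((o[3]*S,o[2]*S),np.uint8)
    for X in sets:
        q=cv2.convexHull(((proj(name,X)-o[:2]+.5)*S).astype(np.float32)).round().astype(np.int32)
        cv2.fillConvexPoly(m,q,1)
    return cv2.resize(m.astype(np.float32),(o[2],o[3]),interpolation=cv2.INTER_AREA)
t=np.linspace(0,2*np.pi,48,endpoint=False);C=np.c_[np.cos(t),np.sin(t)]
def disc(c,r,z):return np.c_[np.array(c)[:2]+r*C,np.full(48,z)]
def dome(p,zb=60):
    prof=[(55,0),(55,22)]+[(55*np.cos(a),22+24*np.sin(a)) for a in np.linspace(0.2,1.4,6)]
    return [np.vstack([disc(p,r,zb+z) for r,z in prof])]
def ped(p):
    c,s=np.cos(p[2]),np.sin(p[2]);M=np.array([[c,-s],[s,c]])
    w=lambda a,z:np.c_[np.array(a)@M.T+p[:2],np.full(len(a),z)]
    bar=w([(-36,-25),(56,-25),(56,25),(-36,25)],58);cr=w([(34,-52),(58,-52),(58,52),(34,52)],58)
    pins=[np.vstack([disc(w([(46,y)],0)[0],5,z) for z in(58,82)]) for y in(-38.6,38.6)]
    return [bar,cr]+pins
def fit(name,mask,model,p0,o):
    m=mask[o[1]:o[1]+o[3],o[0]:o[0]+o[2]].astype(np.float32)
    f=lambda p:np.abs(draw(name,model(p),o=o)-m).sum()
    st=np.array([12,12,.15][:len(p0)])
    sim=np.vstack([p0]+[np.array(p0)+np.eye(len(p0))[i]*st for i in range(len(p0))])
    r=minimize(f,p0,method="Nelder-Mead",options=dict(initial_simplex=sim,xatol=.05,fatol=.05))
    return r.x,r.fun,m.sum()
def amber(im,o):
    h,s,v=cv2.split(cv2.cvtColor(im,cv2.COLOR_RGB2HSV));m=((h<14)|(h>174))&(s>150)
    k=np.zeros_like(m);k[o[1]:o[1]+o[3],o[0]:o[0]+o[2]]=1;return m&k
E
python3 - <<'E'
from fit import *
z=np.load("top0.npz");im,P=z["im"],z["P"]
o=(185,140,58,62);m=amber(im,o)&(P[...,2]>45)
print("centroid",P[m].mean(0),P[m].min(0),P[m].max(0))
print("dome",fit("top",m,dome,P[m].mean(0)[:2],o))
o=(283,135,42,55);m=(P[...,2]>50)&(P[...,2]<95)
print("ped",*[fit("top",m,ped,[630+d,-66,np.radians(a)],o) for d,a in((0,-68),(8,-62))])
z=np.load("side0.npz");im,P=z["im"],z["P"]
o=(290,150,60,40);m=amber(im,o)
print("dome side",P[m].mean(0),fit("side",m,dome,P[m].mean(0)[:2],o))
q=P[215:252,320:375].reshape(-1,3);q=q[(abs(q[:,2]-58)<4)];print("side ped top",len(q),q.mean(0),cv2.minAreaRect(q[:,:2].astype(np.float32)))
print(R.from_quat(read_state()["ee_rot"]).as_matrix().round(3))
E
```

```text
centroid [606.22653208 197.56321332  86.73271185] [552.51993433 148.73322377  71.27534157] [658.5488672  253.76647049  97.92390381]
dome (array([610.35390673, 202.83961198]), np.float64(1028.0), np.float32(70.0))
ped (array([634.04726897, -58.29293265,  -1.22141612]), np.float64(55.890625), np.float32(651.0)) (array([634.11695764, -58.09465636,  -1.21975854]), np.float64(55.71875), np.float32(651.0))
dome side [603.13563058 177.75992136 105.74650042] (array([616.20389649, 256.99839526]), np.float64(326.96875), np.float32(358.0))
side ped top 540 [643.38598433 -79.61015388  58.89795853] ((641.9225463867188, -69.07379150390625), (105.45701599121094, 97.16938781738281), 17.650592803955078)
[[ 0.949 -0.316 -0.001]
 [-0.316 -0.949 -0.002]
 [ 0.     0.002 -1.   ]]
```

```bash
sed -i 's/m=((h<14).*$/m=(h<18)\&(s>215)/' fit.py
python3 - <<'E'
from fit import *
for n,o in(("top",(185,140,58,62)),("side",(290,150,60,40))):
    z=np.load(n+"0.npz");im,P=z["im"],z["P"]
    m=amber(im,o);q=P[m]
    print(n,q.mean(0),fit(n,m,dome,[604,195],o))
    h=(P[...,2]>66); k=np.zeros_like(h);k[o[1]:o[1]+o[3],o[0]:o[0]+o[2]]=1
    print("  height",fit(n,h,dome,[604,195],o), P[h&k][:,2].max())
z=np.load("side0.npz");P=z["P"];o=(318,212,60,42)
print("side ped",fit("side",(P[...,2]>50)&(P[...,2]<95),ped,[634,-58,-1.22],o))
seat=np.array([634,-58]);d=np.array([np.cos(-1.22),np.sin(-1.22)])
for t in(100,115,130):print(t,seat-t*d,np.hypot(*(seat-t*d-[466,128.6])))
E
```

```text
top [598.09891826 196.88490238 107.24609561] (array([608.77941895, 201.60772705]), np.float64(176.390625), np.float32(922.0))
  height (array([608.67812192, 202.09954923]), np.float64(99.96875), np.float32(1106.0)) 1208.705245265042
side [nan nan nan] (array([653.125, 483.375]), np.float64(0.0), np.float32(0.0))
  height (array([611.36025262, 210.92691529]), np.float64(182.921875), np.float32(819.0)) 726.104501382232
side ped (array([636.36513146, -61.52929404,  -1.23607007]), np.float64(132.59375), np.float32(678.0))
100 [599.63542537  35.90993563] 162.63417520912762
115 [594.48073917  49.99642598] 150.61813366207335
130 [589.32605298  64.08291632] 139.1825040360289<stdin>:5: RuntimeWarning: Mean of empty slice.
  ret = um.true_divide(
```

Dome is at about (608,201), the seat at about (634,-58) with axis yaw -70°, and the mould at (466,129). The plan:
- Push from behind to (589,64), which is on the pedestal axis.
- Turn the push direction onto the axis and slide the dome to the pins.

I'll start with the approach.

```bash
python3 -m creep '{"translation":[[3.5,-2.6,-0.3],[7,-5.3,-0.5],[10.5,-7.9,-0.8],[14,-10.5,-1],[17.5,-13.2,-1.3],[21,-15.8,-1.5],[24.5,-18.4,-1.8],[28,-21,-2]],"delta_rot":[[0,0,-6.6],[0,0,-13.2],[0,0,-19.8],[0,0,-26.4],[0,0,-33],[0,0,-39.6],[0,0,-46.2],[0,0,-53]],"hand":[6,6,6,6,6,6,6,6]}' && python3 -m creep '{"translation":[[3.5,-2.6,-0.3],[7,-5.3,-0.5],[10.5,-7.9,-0.8],[14.1,-10.6,-1.1],[14.1,-10.6,-1.1],[14.1,-10.6,-1.1]],"delta_rot":[[0,0,-6.6],[0,0,-13.2],[0,0,-19.8],[0,0,-26.5],[0,0,-26.5],[0,0,-26.5]],"hand":[6,6,6,6,6,6]}'; python3 -c "
from h import *
print(R.from_quat(read_state()['ee_rot']).as_matrix().round(3))"
```

```text
clock: 1.1
position: [478.4, 381.7, 210.7]
ee_rot: [0.811, -0.585, -0.0, 0.001]
contact_force: [0.9, 0.4, 1.8]
gripper_width: 60.1
grasp_force: 0.0
clock: 1.85
position: [618.3, 276.7, 199.6]
ee_rot: [-0.657, 0.754, 0.0, -0.001]
contact_force: [-0.2, 0.9, 0.4]
gripper_width: 60.0
grasp_force: 0.0
[[-0.138 -0.99  -0.001]
 [-0.99   0.138 -0.001]
 [ 0.001  0.001 -1.   ]]
```

```bash
python3 -m creep '{"translation":[[0,0,-3.5],[0,0,-7],[0,0,-10],[0,0,-12],[0,0,-12.8],[0,0,-13.3],[0,0,-13.3]],"delta_rot":[[0,0,0],[0,0,0],[0,0,0],[0,0,0],[0,0,0],[0,0,0],[0,0,0]],"hand":[6,6,6,6,6,6,6]}'; python3 - <<'E'
from h import *
s,_=shot("side","side1");t,_=shot("top","top1")
a=cv2.resize(s[120:250,220:400],None,fx=3,fy=3,interpolation=3);b=cv2.resize(t[110:260,160:340],None,fx=2.1,fy=2.1,interpolation=3)
b=cv2.resize(b,(int(b.shape[1]*a.shape[0]/b.shape[0]*.55),int(a.shape[0]*.55)));c=np.zeros((a.shape[0],b.shape[1],3),np.uint8);c[:b.shape[0]]=b
o=np.hstack([a,c]);print(o.shape);cv2.imwrite("pics/pair1.png",o[...,::-1])
E
```

```text
clock: 2.72
position: [618.7, 277.4, 67.9]
ee_rot: [-0.657, 0.754, -0.0, 0.0]
contact_force: [-0.6, -1.6, -0.3]
gripper_width: 60.2
grasp_force: 0.0
(390, 797, 3)
```

View pics/pair1.png

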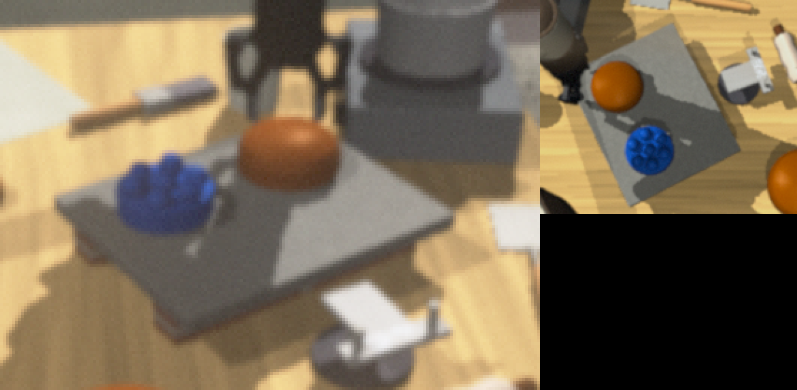

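The picture shows the open fingers straddling the dome's rear, at side-crop (245,100) and (335,95) with the dome at (290,150), and the pose is clear of the pan and mould. Now pushing.

```bash
python3 -m creep '{"translation":[[-0.1,-0.6,0],[-0.2,-1.2,0],[-0.3,-1.8,0],[-0.3,-2.4,0],[-0.4,-3,0],[-0.5,-3.6,0],[-0.6,-4.2,0],[-0.7,-4.8,0]],"delta_rot":[[0,0,0],[0,0,0],[0,0,0],[0,0,0],[0,0,0],[0,0,0],[0,0,0],[0,0,0]],"hand":[6,6,6,6,6,6,6,6]}'; python3 - <<'E'
from fit import *
im,d=shot("top","top2");P=np.load("top2.npz")["P"]
o=(185,140,75,62);m=amber(im,o);print(np.argwhere(m).mean(0),np.argwhere(amber(np.load("top0.npz")["im"],o)).mean(0),fit("top",m,dome,[603,180],o))
E
```

```text
clock: 3.82
position: [611.7, 228.7, 67.5]
ee_rot: [-0.657, 0.754, -0.0, 0.0]
contact_force: [0.6, 2.0, 1.1]
gripper_width: 59.8
grasp_force: 1.3
[172.12101911 223.07006369] [170.34924078 213.46963124] (array([606.0138909 , 173.84289517]), np.float64(153.140625), np.float32(942.0))
```

```bash
python3 -m creep '{"translation":[[-0.1,-0.7,0],[-0.2,-1.4,0],[-0.3,-2.1,0],[-0.4,-2.8,0],[-0.5,-3.5,0],[-0.6,-4.2,0],[-0.7,-4.9,0],[-0.8,-5.6,0]],"delta_rot":[[0,0,0],[0,0,0],[0,0,0],[0,0,0],[0,0,0],[0,0,0],[0,0,0],[0,0,0]],"hand":[6,6,6,6,6,6,6,6]}' && python3 -m creep '{"translation":[[-0.1,-0.7,0],[-0.2,-1.4,0],[-0.3,-2.1,0],[-0.4,-2.8,0],[-0.5,-3.5,0],[-0.6,-4.2,0],[-0.7,-4.8,0],[-0.7,-5.2,0]],"delta_rot":[[0,0,0],[0,0,0],[0,0,0],[0,0,0],[0,0,0],[0,0,0],[0,0,0],[0,0,0]],"hand":[6,6,6,6,6,6,6,6]}'; python3 - <<'E'
from fit import *
im,d=shot("top","top3")
o=(215,140,75,62);m=amber(im,o);print(fit("top",m,dome,[590,64],o))
E
```

```text
clock: 4.88
position: [603.6, 172.5, 67.4]
ee_rot: [-0.656, 0.754, -0.0, 0.0]
contact_force: [1.6, 3.1, 2.0]
gripper_width: 60.1
grasp_force: 1.6
clock: 5.88
position: [596.4, 120.5, 67.3]
ee_rot: [-0.656, 0.754, 0.0, -0.0]
contact_force: [0.2, 3.1, 2.0]
gripper_width: 60.3
grasp_force: 1.9
(array([590.09375 ,  65.171875]), np.float64(199.875), np.float32(892.0))
```

```bash
python3 -m creep '{"translation":[[0.15,0.6,0],[0.3,1.2,0],[-0.75,1.25,0],[-1.9,1.15,0],[-2.9,0.85,0],[-2.9,0.85,0],[-2.9,0.85,0]],"delta_rot":[[0,0,0],[0,0,0],[0,0,9],[0,0,18.4],[0,0,27.7],[0,0,27.7],[0,0,27.7]],"hand":[6,6,6,6,6,6,6]}' && python3 -m creep '{"translation":[[0.2,-0.6,0],[0.4,-1.2,0],[0.6,-1.8,0],[0.9,-2.4,0],[1.1,-3,0],[1.3,-3.6,0],[1.5,-4.2,0],[1.7,-4.8,0]],"delta_rot":[[0,0,0],[0,0,0],[0,0,0],[0,0,0],[0,0,0],[0,0,0],[0,0,0],[0,0,0]],"hand":[6,6,6,6,6,6,6,6]}'; python3 - <<'E'
from fit import *
im,d=shot("top","top4")
o=(230,130,75,75);m=amber(im,o);x=fit("top",m,dome,[605,25],o);print(x)
r=read_state();print((x[0]-r["position"][:2]),R.from_quat(r["ee_rot"]).as_matrix()[:,0])
P=np.load("top4.npz")["P"];o=(283,135,42,55)
print(fit("top",(P[...,2]>50)&(P[...,2]<95),ped,[634,-58,-1.22],o))
E
```

```text
clock: 6.8
position: [568.0, 129.6, 67.2]
ee_rot: [0.817, -0.576, 0.0, 0.0]
contact_force: [-0.0, 0.3, -0.8]
gripper_width: 60.1
grasp_force: 0.0
clock: 7.8
position: [584.7, 81.0, 67.3]
ee_rot: [0.818, -0.575, -0.0, 0.0]
contact_force: [-0.5, 1.8, -0.7]
gripper_width: 60.2
grasp_force: 1.0
(array([605.76992559,  28.24818873]), np.float64(341.046875), np.float32(746.0))
[ 20.83748289 -52.07678768] [ 3.37629945e-01 -9.41278865e-01  3.44245272e-04]
(array([633.80470806, -57.66485233,  -1.21835919]), np.float64(132.84375), np.float32(733.0))
```

```bash
python3 -m creep '{"translation":[[0.2,-0.6,0],[0.4,-1.2,0],[0.6,-1.8,0],[0.9,-2.4,0],[1.1,-3,0],[1.3,-3.6,0],[1.5,-4.2,0],[1.7,-4.8,0]],"delta_rot":[[0,0,0],[0,0,0],[0,0,0],[0,0,0],[0,0,0],[0,0,0],[0,0,0],[0,0,0]],"hand":[6,6,6,6,6,6,6,6]}' && python3 -m creep '{"translation":[[0.15,-0.4,0],[0.3,-0.8,0],[0.4,-1.2,0],[0.6,-1.6,0],[0.7,-2,0],[0.8,-2.3,0],[0.9,-2.6,0],[0.9,-2.6,0]],"delta_rot":[[0,0,0],[0,0,0],[0,0,0],[0,0,0],[0,0,0],[0,0,0],[0,0,0],[0,0,0]],"hand":[6,6,6,6,6,6,6,6]}'; python3 - <<'E'
from fit import *
im,d=shot("top","top5");s,_=shot("side","side5")
o=(260,115,75,75);m=amber(im,o);x=fit("top",m,lambda p:dome(p,58),[630,-50],o);print(x)
a=cv2.resize(s[150:270,270:400],None,fx=3,fy=3,interpolation=3);b=cv2.resize(im[110:230,230:360],None,fx=3,fy=3,interpolation=3)
cv2.imwrite("pics/pair5.png",np.hstack([a,b])[...,::-1])
E
```

```text
clock: 8.85
position: [601.7, 32.9, 67.2]
ee_rot: [0.818, -0.575, -0.0, 0.0]
contact_force: [-1.0, 3.4, 2.1]
gripper_width: 59.8
grasp_force: 1.9
clock: 9.85
position: [610.7, 7.0, 67.3]
ee_rot: [0.818, -0.575, 0.0, 0.0]
contact_force: [-0.0, 0.5, -0.2]
gripper_width: 60.1
grasp_force: 0.3
(array([628.84009483, -49.7960294 ]), np.float64(674.96875), np.float32(402.0))
```

View pics/pair5.png

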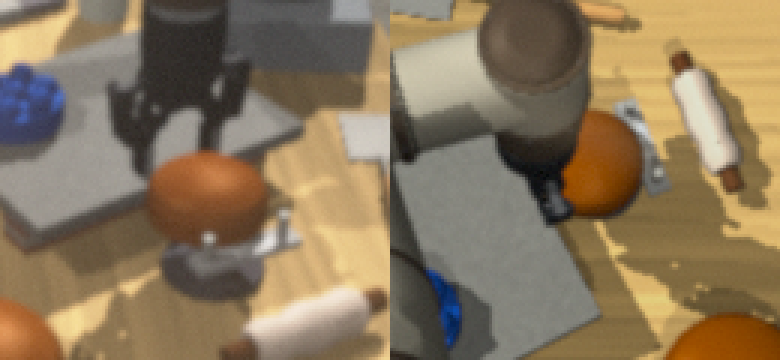

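The dome is now flat on the pedestal bar, at side-crop (207,200), about 8–12 mm short of the pins at (210,240) and (285,225). I'll creep in and watch the force.

```bash
python3 -m creep '{"translation":[[0.1,-0.2,0],[0.1,-0.4,0],[0.2,-0.6,0],[0.25,-0.7,0],[0.3,-0.8,0],[0.3,-0.9,0],[0.35,-1,0],[0.35,-1,0]],"delta_rot":[[0,0,0],[0,0,0],[0,0,0],[0,0,0],[0,0,0],[0,0,0],[0,0,0],[0,0,0]],"hand":[6,6,6,6,6,6,6,6]}'
```

```text
clock: 10.95
position: [614.3, -2.7, 67.3]
ee_rot: [0.818, -0.575, 0.0, -0.0]
contact_force: [-1.3, 2.8, -0.2]
gripper_width: 59.9
grasp_force: 1.0
```

```bash
python3 -m creep '{"translation":[[0.03,-0.1,0],[0.07,-0.2,0],[0.1,-0.3,0],[0.1,-0.3,0]],"delta_rot":[[0,0,0],[0,0,0],[0,0,0],[0,0,0]],"hand":[6,6,6,6]}'
```

```text
clock: 11.45
position: [615.2, -4.9, 67.3]
ee_rot: [0.818, -0.575, -0.0, -0.0]
contact_force: [-1.3, 5.6, 1.3]
gripper_width: 59.7
grasp_force: 2.6
```

```bash
python3 -m creep '{"translation":[[0.03,-0.1,0],[0.07,-0.2,0],[0.07,-0.2,0]],"delta_rot":[[0,0,0],[0,0,0],[0,0,0]],"hand":[6,6,6]}'
```

```text
clock: 11.82
position: [615.7, -5.4, 67.3]
ee_rot: [0.818, -0.575, -0.001, -0.001]
contact_force: [-2.4, 10.7, 1.8]
gripper_width: 59.8
grasp_force: 4.9
```

The force climbed to about 11 N while the tool stalled, so the dome is against the pins. I'll let go by backing straight out, then rise.

```bash
python3 -m creep '{"translation":[[-0.1,0.3,0],[-0.3,0.9,0],[-0.8,2.2,0],[-1.3,3.7,0],[-2,5.6,0],[-2.4,6.6,2],[-2.4,6.6,6],[-2.4,6.6,10]],"delta_rot":[[0,0,0],[0,0,0],[0,0,0],[0,0,0],[0,0,0],[0,0,0],[0,0,0],[0,0,0]],"hand":[6,6,6,6,6,6,6,6]}' && python3 -m creep '{"translation":[[-2,4,1],[-4,8,2],[-6,12,3],[-8,16,3],[-9,18,3],[-9,18,3]],"delta_rot":[[0,0,0],[0,0,0],[0,0,0],[0,0,0],[0,0,0],[0,0,0]],"hand":[6,6,6,6,6,6]}'; python3 - <<'E'
from fit import *
im,d=shot("top","top6");s,_=shot("side","side6")
o=(265,120,62,75);m=amber(im,o);print(fit("top",m,lambda p:dome(p,58),[634,-58],o))
a=cv2.resize(s[150:270,270:400],None,fx=3,fy=3,interpolation=3);b=cv2.resize(im[110:230,230:360],None,fx=3,fy=3,interpolation=3)
cv2.imwrite("pics/pair6.png",np.hstack([a,b])[...,::-1])
E
```

```text
clock: 12.82
position: [591.2, 59.7, 168.3]
ee_rot: [0.818, -0.575, -0.0, 0.0]
contact_force: [0.6, -0.0, 1.1]
gripper_width: 59.7
grasp_force: 0.0
clock: 13.58
position: [500.5, 240.4, 197.4]
ee_rot: [0.819, -0.574, -0.0, -0.0]
contact_force: [-0.1, 0.1, 0.2]
gripper_width: 60.5
grasp_force: 0.0
(array([631.52477455, -54.40868664]), np.float64(572.578125), np.float32(504.0))
```

View pics/pair6.png

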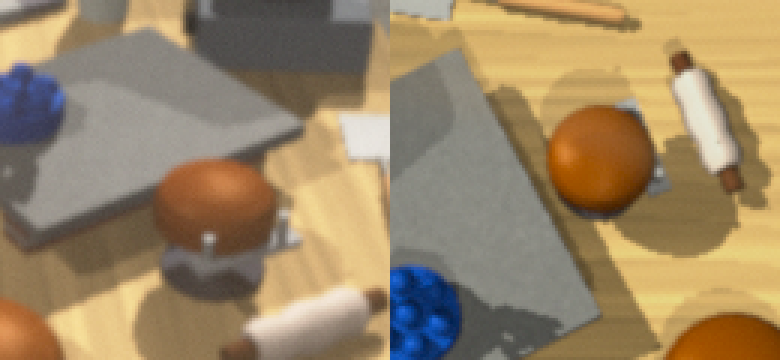

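The dome sits flat on the pedestal behind both pins and clear of the board; in the top crop it spans x 547–655, y 104–211. I'll compare that outline with a model dome at the seat.

```bash
python3 - <<'E'
from fit import *
for p in([634,-58],[628,-42]):
    q=proj("top",dome(p,58)[0]);q=(q+.5-[230,110])*3+[390,0];print(p,q.min(0).round(),q.max(0).round())
im=np.load("top6.npz")["im"].astype(int);m=(im[...,0]-im[...,2]>75)&(im[...,1]<115)
o=(275,135,50,55);print(fit("top",m,lambda p:dome(p,58),[634,-58],o))
im=np.load("side6.npz")["im"].astype(int);q=proj("side",dome([634,-58],58)[0]);print(((q+.5-[270,150])*3).min(0),((q+.5-[270,150])*3).max(0))
E
```

```text
[634, -58] [546. 102.] [656. 214.]
[628, -42] [531. 108.] [640. 220.]
(array([635.90147376, -55.20026124]), np.float64(173.34375), np.float32(903.0))
[151.58949829 161.79799152] [277.4146978  260.22248485]
```

The outline matches the seat to within about 1 px in both views, so I'm handing it in.

```bash
python3 -c "
from bench import *
print(job_done())"
```

```text
the job is handed in; nothing more can be done
None
```

I slid the dome across the gap onto the pedestal, pushed it up against the pins, let go, and handed the job in at about 14 s. Both cameras show it flat and clear of the board, within roughly 3–4 mm of the seat; the mould and roller look undisturbed, the other loose things I didn't re-check, and no verdict came back.

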